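# Latch the control unit and press the read-out head onto its pin

### The arm

A 6-joint arm with a two-finger parallel gripper is mounted at the origin on the work surface. World frame = base frame: x ahead of the robot, y to its left, z up, the work surface at z = 0. Lengths are in mm, angles in rad, forces in N, time in s.
With the tool pointing down it reaches from about 350 to 875 mm from the base axis. Payload 4.2 kg.
Tool frame: the origin (TCP) lies midway between the tips of the shut fingers; the grasp point (between the pads) lies 19 mm behind it (arm.grasp_offset is the distance from the TCP to the grasp point, in mm); z points along the fingers, y is the line along which they close (so a half turn about z gives the same grasp; the last joint's range is limited). The gripper opens to 85 mm and grips with 20 to 120 N. Pads are 22 mm wide; open, the fingers measure 114 mm over their backs; the gripper's body (76 mm by 85 mm) begins 54 mm behind the grasp point. The pads swing forward as they close: fully open they stand 13 mm farther back than shut.
Start: joints at [-0.996, 0.385, 0.008, 0, -1.194, -0.259], TCP at [194.126, -594.066, 231.312] pointing down, gripper open.
Joint ranges: [-3.14, 3.14], [-1.21, 2.06], [-1.07, 1.41], [-3.16, 2.05], [-2.99, -0.16], [-3.1, 3.1]. Speed limits (rad/s): [2.79, 2.79, 3.14, 3.14, 3.14, 3.14].

### API

Orientations are given as a unit quaternion [x, y, z, w].
In Python, from bench import arm gives the robot as it stands. The module is installed in compiled form; this text tells all that it offers.
- The arm moves only by the tool servo_tool, never from a script. Its argument "increments" is a list of rows, each a list of 7 numbers: the opening, from 0 (shut) to 1 (fully open), then the shift along the tool's x, y, z in m, then the turn, a rotation vector about the tool's x, y, z in degrees. In form: [[grip, x, y, z, ax, ay, az], ...]. A call has 1 to 12 rows; each row is the pose to reach, as a shift and turn from the pose commanded when the call began, along the tool's axes at that moment; what a row does not reach only later rows make up. A row lasts 1/8 s, in which the tool goes at most 62.5 mm and 10.7 degrees, less where a joint would pass 70% of its speed; a pose out of reach is approached as far as the arm can. A call with a gripper value outside its range is refused whole. The fingers move at their own pace and stop on an object; the grip force is fixed at half the most. Time passes only in rows, so rows that repeat a pose let the fingers close. It gives the time, the measured TCP pose, the force, the opening and the grip force at its end, in the units of the state.
- arm.read_state(): the state, without advancing time (a new reading comes with each control period).
- arm.get_image(name): name is "scene" or "top" or "wrist"; returns a dict with "color" (384x512x3 uint8, red, green, blue), "fx", "fy", "cx", "cy" (pixels), "k1" (the pictures are not rectified: a ray, as slopes to the right and down, at radius r is drawn at 1 + k1 r^2 times it, then the intrinsics apply), "rvec" (rotation vector, rad) and "tvec" (3), from world to camera coordinates, as OpenCV has them; the wrist camera has in their place "hand_eye" (4x4, takes a point from camera to tool coordinates, whose origin is the TCP and whose axes are the flange's). Camera axes: x right, y down, z forward; pixel columns grow to the right and rows downward; lengths in mm; the calibration is good to about 2 mm. A picture is of the moment at which its call begins: read the wrist's pose just before it. There is no depth.
- arm.job_done(): hands the job in; it is judged then, once.
Trained networks look in the newest picture that a camera, given by its name, has taken for a name from the list of things; names that differ only in an ending like _2 or _b are one class to them, and where a whole thing is asked for, a point or a joint stands for the part that bears it (a point fixed in the world has none). Each returns a list of dicts, best first, with "p" (0 to 1); they miss things now and then, are a little off and sometimes report something else, mostly with a low value. They report only what shows in the picture. A call takes as long as a camera call. They do not tell look-alikes from the thing itself.
- arm.look_for(camera, thing): "box" ([centre column, centre row, width, height] in pixels, round what is visible of it).
- arm.spot_point(camera, thing): "centre" ([column, row] in pixels: a listed point, or the origin of a listed thing).
The state is a dict: "clock": time; "joints": joint angles; "joint_vel": joint speeds; "joint_efforts": joint torques, N m; "position": TCP position; "ee_rot": TCP orientation; "contact_force": force on the tool from outside, world axes, zero at the start; "wrist_torque": the same for the moment, N m; "gripper_width": finger opening in mm; "grasp_force": force on a finger pad.
Only numpy, scipy, OpenCV 4.12 (cv2) and the standard library are available. Lean on these libraries where they do the work, as an engineer would, in place of code of your own. Each camera call takes 0.05 s, during which the arm holds its last target. There are 200 camera calls.

### The job

Swing the cradle's latch bar closed until its end rests in the catch, so that the control unit is locked in. Then take the read-out head (the grey block with the grip rib), fit it squarely over the locating pin, its long side along the contact plate's long side, and press it fully down against the spring contacts. Finish while still holding it pressed down, without shoving the relay block or the bearing ring that stand about.

Things in the scene. Friction and masses are not known exactly. Their poses are not given: they have to be found in the camera images.
- cradle: Read-out cradle fixed to the bench: aluminium base plate 200 (x) x 150 (y) x 12 mm carrying a grey control unit 118 x 112 mm whose top is 46 mm above the bench. Origin: centre of the plate's underside, on the bench, straight under the locating pin; z up, x along the plate's long side.
- pin_tip (a point): Tip of the locating pin that stands upright in the middle of the control unit: steel, 10 mm diameter, its top 4 mm tapering to 6 mm diameter; tip 68 mm above the bench, 10 mm above the spring contact plate at rest. Axes as the cradle.
- contact_plate (a joint): Travel of the black spring contact plate (68 x 48 mm, brass strips, its long side along the cradle's x) around the pin: 0 at rest (plate top 58 mm above the bench), 0.006 m pressed fully down against its stop (52 mm). It takes about 5 N to start it and 14 N to reach the stop; it springs back up when let go. The head's own weight does not move it.
- latch (a joint): Swing of the flat steel latch bar about its upright hinge, rad: 0 closed (bar over the control unit's edge, its end in the catch, against a stop), up to 1.6 open (counter-clockwise from above as it opens, so that its free end stands out to the cradle's -y side). Light friction (about 0.5 N at the knob) keeps it where it is left.
- latch_hinge (a point): The latch's upright hinge axis, 85 mm along +x and 50 mm along -y from the pin in the cradle's frame, 52 mm above the bench. The point does not turn with the bar.
- latch_knob (a point): Middle of the upright black round knob on the latch bar near its free end: 16 mm diameter, from 56 to 90 mm above the bench (point at 73 mm), 150 mm from the hinge axis. The bar below it is 14 mm wide, 48 to 56 mm above the bench, and reaches 12 mm past the knob's axis. With the latch closed the knob stands at x -65, y -50 mm in the cradle's frame.
- head: Loose read-out head, grey plastic, 180 g nominal (weight varies): body 64 (x) x 44 (y) x 26 mm high with a grip rib on top 44 (x) x 22 (y) x 30 mm high, 56 mm in all. Origin: centre of its underside, z up; it stands upright on the bench. In the middle of the underside is a blind round hole, 11.6 mm diameter, 20 mm deep, with a 2 mm chamfer: it goes over the locating pin. Either way round fits.
- head_grip (a point): Point to grip on the head's rib: on its middle axis, 46 mm above its underside (10 mm below the rib's top); fingers close along the head's y across 22 mm.
- relay: Bystander: grey relay block 56 x 50 x 30 mm with a round black button on top, 42 mm high in all. Origin: centre of underside.
- bearing: Bystander: steel bearing ring, 56 mm outside diameter, 18 mm high, lying flat. Origin: centre of underside.
Mind the look-alikes: they are no part of the job. What is shaped like the head but orange, pink or turquoise is not meant.

How it is judged:
By the outcome, as a careful person would: the job done as asked, in the order asked, and still so for the second after the job is handed in, while the arm keeps its last pose, push and grip.
It also fails if it takes over 56 s, if anything falls off the work surface, if the arm or the gripper's body presses on something with over 40 N, if the wrist force passes 120 N, or if a joint passes its speed limit or range.

## Working session

There is one attempt and no reset: what is moved stays moved. The work goes in short steps, Python scripts to look and compute and a tool call to move; the robot and the scene stay as the last step left them, time stands still between calls to the robot, and variables do not carry over. Pictures are saved under pics/ and viewed, at most 12 in all, crops included, and the job is handed in when it is done.

Besides the shell and the picture viewer there is one more tool, called by a JSON object that holds its "name" and its "arguments". servo_tool: Moves the arm, as the interface text tells. Its arguments: {"type":"object","properties":{"increments":{"type":"array","items":{"type":"array","items":{"type":"number"}}}},"required":["increments"]}

```bash
mkdir -p pics; cat > h.py <<'E'
import numpy as np, cv2
from scipy.spatial.transform import Rotation as R
from bench import arm
def cam(name):
    s=arm.read_state(); im=arm.get_image(name)
    if 'hand_eye' in im:
        T=np.eye(4);T[:3,:3]=R.from_quat(s['ee_rot']).as_matrix();T[:3,3]=s['position']
        M=T@np.array(im['hand_eye']); Rc=M[:3,:3]; c=M[:3,3]
    else:
        Rc=cv2.Rodrigues(np.array(im['rvec'],float))[0].T; c=-Rc@np.array(im['tvec'],float).ravel()
    im['Rc']=Rc; im['c']=c; return im
def ray(im,px):
    K=np.array([[im['fx'],0,im['cx']],[0,im['fy'],im['cy']],[0,0,1]])
    u=cv2.undistortPoints(np.array([[px]],float),K,np.array([im['k1'],0,0,0,0.]))[0,0]
    d=im['Rc']@np.array([u[0],u[1],1]); return im['c'],d/np.linalg.norm(d)
def atz(im,px,z):
    c,d=ray(im,px); return c+d*(z-c[2])/d[2]
def tri(obs):
    A=0;b=0
    for im,px in obs:
        c,d=ray(im,px);P=np.eye(3)-np.outer(d,d);A=A+P;b=b+P@c
    p=np.linalg.solve(A,b); res=[np.linalg.norm(np.cross(p-ray(i,x)[0],ray(i,x)[1])) for i,x in obs]
    return p,res
def proj(im,p):
    q=im['Rc'].T@(np.array(p,float)-im['c']); u=q[:2]/q[2]; u=u*(1+im['k1']*(u@u))
    return np.array([im['fx']*u[0]+im['cx'],im['fy']*u[1]+im['cy']])
def save(im,f): cv2.imwrite('pics/'+f,im['color'][:,:,::-1])
E
python3 - <<'E'
from h import *
np.set_printoptions(precision=1,suppress=True)
ims=[]
for n in ['scene','top','wrist']:
    im=cam(n); ims.append(im['color']); print(n,im['c'])
    for t in ['cradle','head','relay','bearing','contact_plate','latch']:
        print(t,[(np.round(o['box']).astype(int).tolist(),round(o['p'],2)) for o in arm.look_for(n,t)][:5])
    for t in ['pin_tip','latch_hinge','latch_knob','head_grip','head']:
        print(' ',t,[(np.round(o['centre'],1).tolist(),round(o['p'],2)) for o in arm.spot_point(n,t)][:5])
cv2.imwrite('pics/a.png',cv2.resize(np.hstack(ims[:2]),(800,300))[:,:,::-1])
cv2.imwrite('pics/b.png',ims[1][:,:,::-1])
cv2.imwrite('pics/c.png',ims[0][:,:,::-1])
print(arm.read_state())
E
```

```text
scene [1262.5  -86.5  857.3]
cradle [([252, 203, 92, 61], 0.88), ([147, 234, 21, 23], 0.41)]
head [([163, 197, 24, 24], 0.87), ([165, 173, 20, 22], 0.79), ([126, 198, 20, 22], 0.75), ([197, 187, 24, 17], 0.55)]
relay [([368, 186, 25, 21], 0.83)]
bearing [([150, 234, 19, 23], 0.72)]
contact_plate [([266, 192, 20, 16], 0.7)]
latch [([234, 206, 53, 27], 0.58), ([254, 204, 91, 56], 0.41)]
  pin_tip [([263.2, 189.0], 0.9)]
  latch_hinge [([257.4, 217.1], 0.77)]
  latch_knob [([209.9, 194.7], 0.9)]
  head_grip [([162.8, 164.5], 0.88), ([194.7, 179.9], 0.86), ([161.0, 194.6], 0.68)]
  head [([197.1, 192.0], 0.78), ([126.4, 204.3], 0.72), ([165.9, 177.9], 0.67), ([161.0, 202.6], 0.55)]
top [ 377.    47.  1577.1]
cradle [([260, 187, 79, 67], 0.72)]
head [([376, 214, 15, 24], 0.88), ([346, 204, 18, 22], 0.73), ([311, 216, 21, 19], 0.7), ([343, 243, 20, 26], 0.67)]
relay [([133, 192, 22, 20], 0.51)]
bearing [([352, 165, 15, 20], 0.69)]
contact_plate [([241, 185, 15, 26], 0.64)]
latch [([275, 172, 45, 39], 0.81)]
  pin_tip [([241.9, 187.9], 0.71)]
  latch_hinge [([254.5, 157.3], 0.98)]
  latch_k
[... 273 characters left out ...]
le []
head [([410, 370, 27, 25], 0.88), ([339, 336, 28, 28], 0.66), ([445, 296, 24, 14], 0.46)]
relay []
bearing []
contact_plate []
latch []
  pin_tip []
  latch_hinge []
  latch_knob []
  head_grip []
  head [([399.4, 362.2], 0.82), ([345.1, 339.8], 0.78), ([441.5, 307.4], 0.47)]
{'clock': 1.8, 'joints': array([-1. ,  0.4,  0. , -0. , -1.2, -0.3]), 'joint_vel': array([ 0.,  0., -0., -0.,  0.,  0.]), 'joint_efforts': array([  0. , -39.2,  18.9,   4.2,  -0. ,   0. ]), 'position': array([ 194.1, -594.1,  231.3]), 'ee_rot': array([-0.2,  1. , -0. ,  0. ]), 'contact_force': array([ 0.4, -0.4,  0.2]), 'wrist_torque': array([-0.,  0.,  0.]), 'grasp_force': 0.0, 'gripper_width': 85.52498560467464}
```

```bash
python3 - <<'E'
import cv2,numpy as np
t=cv2.imread('pics/b.png');s=cv2.imread('pics/c.png')
a=cv2.resize(t[140:290,110:410],(800,400),interpolation=cv2.INTER_CUBIC)
cv2.imwrite('pics/d.png',a)
b=cv2.resize(s[130:280,100:400],(800,400),interpolation=cv2.INTER_CUBIC)
cv2.imwrite('pics/e.png',b)
E
```

```text
(no output)
```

View pics/d.png

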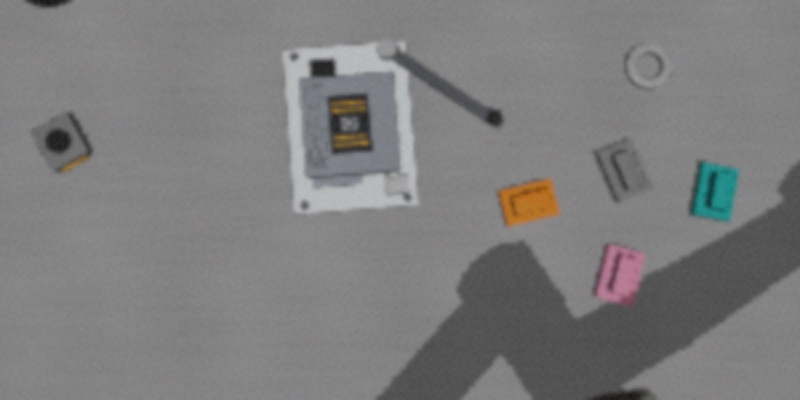

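View pics/e.png

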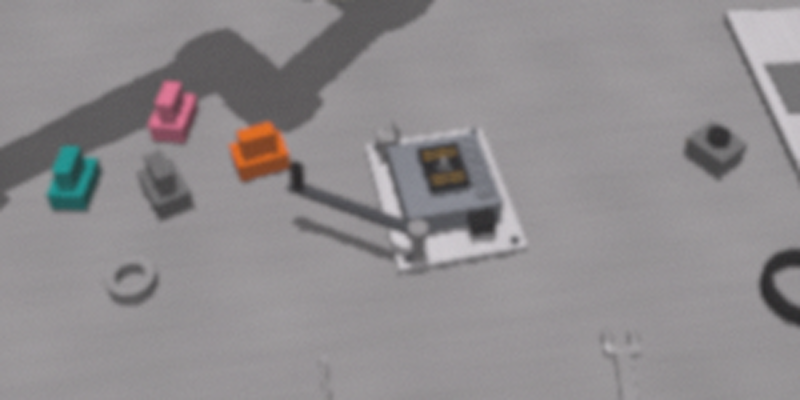

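```bash
python3 - <<'E'
from h import *
np.set_printoptions(precision=1,suppress=True)
s=cam('scene');t=cam('top')
P={'pin':((263.2,189),(241.9,187.9)),'hinge':((257.4,217.1),(254.5,157.3)),'knob':((209.9,194.7),(296.9,182.9)),'grip':((161,194.6),(346,201.2)),
'orange_grip':((194.7,179.9),(305.6,212.8)),'pink_grip':((162.8,164.5),(340.5,244.6)),'relay':((368,186),(133,192)),'bear':((150,234),(352,165))}
Q={}
for k,(a,b) in P.items():
    Q[k],r=tri([(s,a),(t,b)]); print(k,Q[k],np.array(r))
d=Q['hinge']-Q['pin'];print('dist',np.linalg.norm(d[:2]),'yaw',np.degrees(np.arctan2(d[1],d[0])-np.arctan2(-50,85)))
d=Q['knob']-Q['hinge'];print(np.linalg.norm(d[:2]),np.degrees(np.arctan2(d[1],d[0])))
st=arm.read_state();print(R.from_quat(st['ee_rot']).as_matrix(),st['clock'])
w=cam('wrist');print(R.from_quat(st['ee_rot']).as_matrix().T@(w['c']-st['position']),w['fx'],w['Rc'])
E
```

```text
pin [506.4  66.4  61.9] [1.1 1.1]
hinge [604.   28.2  50. ] [2.1 2.1]
knob [ 517.6 -100.6   77.5] [1.9 1.9]
grip [ 459.8 -253.9   44.7] [4.2 4.2]
orange_grip [ 425.4 -135.4   56. ] [6.4 6.4]
pink_grip [ 325.2 -239.9   48.8] [4.7 4.7]
relay [504.6 417.7  13.6] [0.9 0.9]
bear [ 578.9 -288.6    5.6] [1.1 1.1]
dist 104.77481455781913 yaw 9.082891000612083
155.08977199170886 -123.86234384414774
[[-1.  -0.3  0. ]
 [-0.3  1.  -0. ]
 [-0.  -0.  -1. ]] 1.9
[  77.4    0.3 -141.9] 299.53342116529865 [[-0.3  0.9  0.3]
 [ 1.   0.3  0.1]
 [ 0.   0.3 -1. ]]
```

```bash
cat >> h.py <<'E'
def inc(p,yaw):
    "tool-frame shift (m) and rotvec (deg) from the current pose to TCP p, tool y at yaw deg, pointing down"
    s=arm.read_state(); R0=R.from_quat(s['ee_rot']).as_matrix(); a=np.radians(yaw)
    y=np.array([np.cos(a),np.sin(a),0]); z=np.array([0,0,-1.]); R1=np.column_stack([np.cross(y,z),y,z])
    d=R0.T@(np.array(p)-s['position'])/1000
    print('shift',d.round(4),'n',np.linalg.norm(d)/.0625,'rot',np.degrees(R.from_matrix(R0.T@R1).as_rotvec()).round(2),'t',s['clock'])
E
python3 - <<'E'
from h import *
inc([555,-126,231],122)
E
```

```text
shift [-4.884e-01  3.328e-01  3.000e-04] n 9.456435885070878 rot [  0.     0.   -13.91] t 1.95
```

{"name": "servo_tool", "arguments": {"increments": [[1, -0.1, 0.066, 0, 0, 0, -3], [1, -0.25, 0.166, 0, 0, 0, -8], [0.5, -0.4, 0.266, 0, 0, 0, -14], [0, -0.488, 0.333, 0, 0, 0, -14], [0, -0.488, 0.333, 0, 0, 0, -14], [0, -0.488, 0.333, 0, 0, 0, -14], [0, -0.488, 0.333, 0, 0, 0, -14], [0, -0.488, 0.333, 0, 0, 0, -14], [0, -0.488, 0.333, 0, 0, 0, -14], [0, -0.488, 0.333, 0, 0, 0, -14], [0, -0.488, 0.333, 0, 0, 0, -14], [0, -0.488, 0.333, 0, 0, 0, -14]]}}

```text
clock: 3.45
position: [554.1, -126.3, 231.2]
ee_rot: [-0.276, 0.961, 0.0, -0.0]
contact_force: [-0.3, 0.0, -0.2]
gripper_width: 0.1
grasp_force: 0.0
```

```bash
python3 - <<'E'
from h import *
np.set_printoptions(precision=1,suppress=True)
st=arm.read_state();print(st['clock'],st['position'],st['gripper_width'],st['joints'])
w=cam('wrist');save(w,'w1.png')
np.save('w1.npy',{k:w[k] for k in ['fx','fy','cx','cy','k1','Rc','c']},allow_pickle=True)
for t,z in [('pin_tip',68),('latch_hinge',52),('latch_knob',73),('head_grip',46),('head',0),('relay',0),('bearing',0)]:
    for o in arm.spot_point('wrist',t)[:4]: print(t,np.array(o['centre']),round(o['p'],2),atz(w,o['centre'],z))
E
```

```text
3.45 [ 554.1 -126.3  231.2] 0.08005953483077881 [ 0.1  0.3 -0.1 -0.  -1.1 -1.1]
pin_tip [417.6 232.6] 0.91 [518.7  72.5  68. ]
latch_hinge [340.3 261.2] 0.83 [601.1  28.3  52. ]
latch_knob [298.9 157. ] 0.82 [518.7 -94.7  73. ]
head_grip [199.3  15.2] 0.96 [ 455.6 -251.9   46. ]
head_grip [418.3 234.3] 0.74 [522.2  92.1  46. ]
head_grip [316.5  47.2] 0.6 [ 418.5 -137.1   46. ]
head [309.3  55. ] 0.95 [ 420.1 -135.     0. ]
relay [205.4  23.1] 0.68 [ 454.5 -253.8    0. ]
bearing [131.3 107.3] 0.55 [ 583.1 -285.1    0. ]
```

View pics/w1.png

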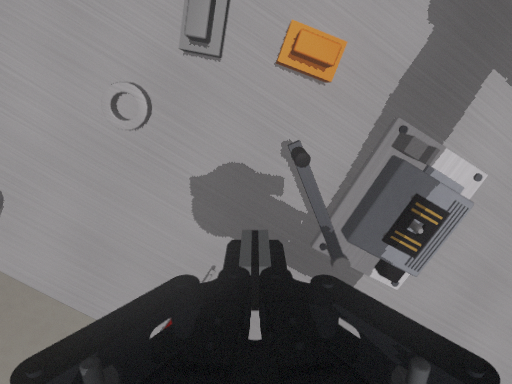

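```bash
python3 - <<'E'
from h import *
s=arm.read_state();R0=R.from_quat(s['ee_rot']).as_matrix()
H=np.array([602,28]);n=R0[:2,1];print(n)
def f(p,z): print((R0.T@(np.array([*p,z])-s['position'])/1000).round(3))
k0=np.array([518.7,-94.7])
f(k0-42*n,231);f(k0-42*n,65)
for th in np.arange(-124,-185,-7.):
    k=H+150*np.array([np.cos(np.radians(th)),np.sin(np.radians(th))]);print(th,k.round());f(k-22*n,65)
E
```

```text
[-0.53059248  0.84762705]
[0.013 0.004 0.   ]
[0.013 0.004 0.166]
-124.0 [518. -96.]
[0.015 0.023 0.166]
-131.0 [504. -85.]
[0.021 0.04  0.166]
-138.0 [491. -72.]
[0.025 0.058 0.166]
-145.0 [479. -58.]
[0.027 0.076 0.166]
-152.0 [470. -42.]
[0.027 0.094 0.166]
-159.0 [462. -26.]
[0.025 0.112 0.166]
-166.0 [456.  -8.]
[0.02  0.13  0.166]
-173.0 [453.  10.]
[0.014 0.147 0.166]
-180.0 [452.  28.]
[0.005 0.163 0.166]
```

{"name": "servo_tool", "arguments": {"increments": [[0, 0.013, 0.002, 0.06, 0, 0, 0], [0, 0.013, 0.002, 0.12, 0, 0, 0], [0, 0.013, 0.002, 0.166, 0, 0, 0], [0, 0.013, 0.002, 0.166, 0, 0, 0], [0, 0.015, 0.015, 0.166, 0, 0, 0], [0, 0.016, 0.025, 0.166, 0, 0, 0], [0, 0.019, 0.033, 0.166, 0, 0, 0], [0, 0.021, 0.041, 0.166, 0, 0, 0], [0, 0.023, 0.05, 0.166, 0, 0, 0], [0, 0.025, 0.059, 0.166, 0, 0, 0], [0, 0.026, 0.068, 0.166, 0, 0, 0], [0, 0.027, 0.077, 0.166, 0, 0, 0]]}}

```text
clock: 5.35
position: [490.3, -74.6, 65.2]
ee_rot: [-0.276, 0.961, 0.0, -0.0]
contact_force: [-0.5, 0.5, 0.0]
gripper_width: -0.0
grasp_force: 0.2
```

```bash
python3 - <<'E'
from h import *
np.set_printoptions(precision=1,suppress=True)
w=cam('wrist');save(w,'w2.png')
for n in ['wrist','top','scene']:
  c=cam(n)
  for t,z in [('pin_tip',68),('latch_hinge',52),('latch_knob',73)]:
    for o in arm.spot_point(n,t)[:2]: print(n,t,np.array(o['centre']),round(o['p'],2),atz(c,o['centre'],z))
E
```

```text
wrist latch_knob [298.1 254.5] 0.69 [479.2 -54.3  73. ]
top pin_tip [252.9 155.5] 0.48 [606.7  31.2  68. ]
top latch_hinge [256.  157.2] 0.68 [603.6  21.4  52. ]
scene pin_tip [261.5 185.7] 0.62 [497.2  61.5  68. ]
scene latch_hinge [259.7 216.3] 0.68 [604.1  37.   52. ]
scene latch_hinge [164.7 202.5] 0.39 [ 503.  -236.6   52. ]
scene latch_knob [224.7 183.1] 0.66 [471.9 -49.7  73. ]
scene latch_knob [147.9 238.6] 0.56 [ 647.9 -276.7   73. ]
```

View pics/w2.png

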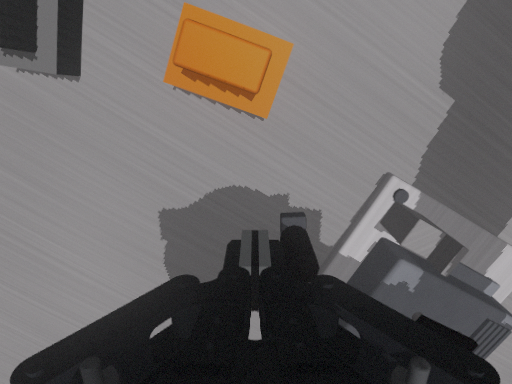

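{"name": "servo_tool", "arguments": {"increments": [[0, 0, 0.009, 0, 0, 0, 0], [0, 0, 0.018, 0, 0, 0, 0], [0, -0.001, 0.027, 0, 0, 0, 0], [0, -0.002, 0.035, 0, 0, 0, 0], [0, -0.004, 0.044, 0, 0, 0, 0], [0, -0.007, 0.053, 0, 0, 0, 0], [0, -0.009, 0.06, 0, 0, 0, 0], [0, -0.011, 0.065, 0, 0, 0, 0], [0, -0.013, 0.07, 0, 0, 0, 0], [0, -0.013, 0.07, 0, 0, 0, 0]]}}

```text
clock: 7.25
position: [464.7, -8.5, 65.3]
ee_rot: [-0.277, 0.961, 0.0, 0.0]
contact_force: [0.1, 0.2, -0.3]
gripper_width: -0.4
grasp_force: 0.0
```

{"name": "servo_tool", "arguments": {"increments": [[0, -0.002, 0.004, 0, 0, 0, 0], [0, -0.004, 0.007, 0, 0, 0, 0], [0, -0.004, 0.007, 0, 0, 0, 0]]}}

```text
clock: 7.62
position: [464.4, -0.6, 65.3]
ee_rot: [-0.277, 0.961, 0.0, 0.0]
contact_force: [-0.5, 0.4, 0.2]
gripper_width: -0.1
grasp_force: 0.0
```

```bash
python3 - <<'E'
from h import *
np.set_printoptions(precision=1,suppress=True)
w=cam('wrist');save(w,'w3.png')
s=cam('scene');cv2.imwrite('pics/s3.png',cv2.resize(s['color'][150:250,180:330],(600,400),interpolation=2)[:,:,::-1])
w=cv2.imread('pics/w3.png');cv2.imwrite('pics/s3.png',np.hstack([cv2.resize(w,(400,300)),cv2.resize(cv2.imread('pics/s3.png'),(400,300))]))
E
```

```text
(no output)
```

View pics/s3.png

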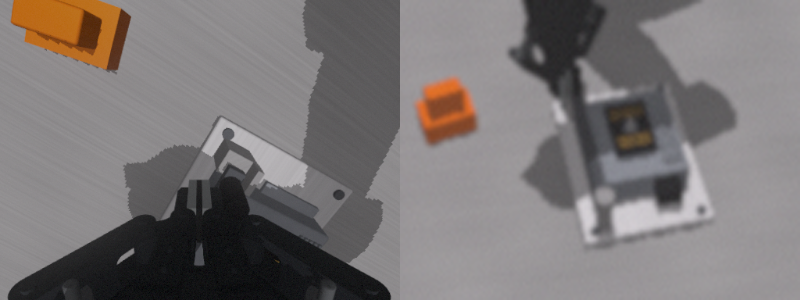

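{"name": "servo_tool", "arguments": {"increments": [[0, -0.002, 0.003, 0, 0, 0, 0], [0, -0.004, 0.006, 0, 0, 0, 0], [0, -0.004, 0.006, 0, 0, 0, 0]]}}

```text
clock: 8.1
position: [463.9, 2.3, 65.3]
ee_rot: [-0.277, 0.961, -0.003, -0.002]
contact_force: [6.3, -22.9, -0.9]
gripper_width: 0.1
grasp_force: 11.5
```

{"name": "servo_tool", "arguments": {"increments": [[0, -0.001, 0.002, 0, 0, 0, 0], [0, -0.002, 0.004, 0, 0, 0, 0], [0, -0.002, 0.004, 0, 0, 0, 0]]}}

```text
clock: 8.48
position: [463.6, 3.0, 65.4]
ee_rot: [-0.278, 0.961, -0.005, -0.004]
contact_force: [13.6, -43.2, -2.9]
gripper_width: 0.0
grasp_force: 22.1
```

{"name": "servo_tool", "arguments": {"increments": [[0, 0.005, -0.03, 0, 0, 0, 0], [0, 0.005, -0.03, -0.06, 0, 0, 0], [0, 0.005, -0.03, -0.12, 0, 0, 0], [0, 0.005, -0.03, -0.166, 0, 0, 0], [0, 0.005, -0.03, -0.166, 0, 0, 0]]}}

```text
clock: 9.1
position: [478.0, -16.7, 235.5]
ee_rot: [-0.277, 0.961, -0.0, 0.005]
contact_force: [-0.2, 0.9, -1.0]
gripper_width: -0.3
grasp_force: 0.0
```

```bash
python3 - <<'E'
from h import *
inc([502,135,231],122);inc([566,33,231],122)
E
```

```text
shift [-0.1009  0.1158  0.0051] n 2.4590467381338126 rot [-0.19  0.53  0.11] t 9.1
shift [-0.1009 -0.0046  0.0054] n 1.6189138444019797 rot [-0.19  0.53  0.11] t 9.1
```

{"name": "servo_tool", "arguments": {"increments": [[1, -0.05, 0.058, 0, 0, 0, 0], [1, -0.1, 0.116, 0, 0, 0, 0], [1, -0.1, 0.116, 0, 0, 0, 0], [1, -0.1, 0.116, 0, 0, 0, 0], [1, -0.1, 0.116, 0, 0, 0, 0]]}}

```text
clock: 9.72
position: [498.2, 133.7, 230.4]
ee_rot: [-0.276, 0.961, -0.0, -0.001]
contact_force: [1.4, -0.6, 0.2]
gripper_width: 85.3
grasp_force: 0.0
```

```bash
cat > v.py <<'E'
import sys
from h import *
np.set_printoptions(precision=1,suppress=True)
n=sys.argv[1]
st=arm.read_state();print(st['clock'],st['position'])
w=cam('wrist');save(w,n+'.png')
d={k:w[k] for k in ['fx','fy','cx','cy','k1','Rc','c']}
for t,z in [('pin_tip',68),('latch_hinge',52),('latch_knob',73),('head_grip',46),('head',0)]:
    L=arm.spot_point('wrist',t)[:4]; d[t]=L
    for o in L: print(t,np.array(o['centre']),round(o['p'],2),atz(w,o['centre'],z))
np.save(n+'.npy',d,allow_pickle=True)
E
python3 v.py A
```

```text
9.725 [498.2 133.7 230.4]
pin_tip [195.7 154.2] 0.76 [517.1  74.   68. ]
latch_hinge [129.2 195.2] 0.75 [603.7  30.9  52. ]
latch_knob [177.3  71.1] 0.88 [455.1  20.9  73. ]
```

{"name": "servo_tool", "arguments": {"increments": [[1, 0, -0.06, 0, 0, 0, 0], [1, 0, -0.12, 0, 0, 0, 0], [1, 0, -0.12, 0, 0, 0, 0], [1, 0, -0.12, 0, 0, 0, 0]]}}

```text
clock: 10.52
position: [562.3, 32.1, 231.1]
ee_rot: [-0.276, 0.961, 0.0, -0.0]
contact_force: [0.1, 1.5, -0.3]
gripper_width: 85.2
grasp_force: 0.0
```

```bash
python3 v.py B; python3 - <<'E'
from h import *
np.set_printoptions(precision=1,suppress=True)
a,b=[np.load(x+'.npy',allow_pickle=True).item() for x in 'AB']
for t in ['pin_tip','latch_hinge','latch_knob']:
    if a[t] and b[t]: print(t,*tri([(a,a[t][0]['centre']),(b,b[t][0]['centre'])]))
cv2.imwrite('pics/AB.png',np.hstack([cv2.resize(cv2.imread(f'pics/{x}.png'),(400,300)) for x in 'AB']))
E
```

```text
10.525 [562.3  32.1 231.1]
pin_tip [311.5 151.9] 0.75 [516.1  72.9  68. ]
latch_hinge [233.6 192.2] 0.95 [601.7  29.   52. ]
latch_knob [305.1  68.3] 0.63 [453.5  20.5  73. ]
pin_tip [516.8  73.6  66.9] [np.float64(0.7258538423142062), np.float64(0.725853842314155)]
latch_hinge [603.5  30.   50.1] [np.float64(1.2719250018642547), np.float64(1.271925001864164)]
latch_knob [454.3  20.8  74.3] [np.float64(0.7831195042531887), np.float64(0.7831195042531927)]
```

View pics/AB.png

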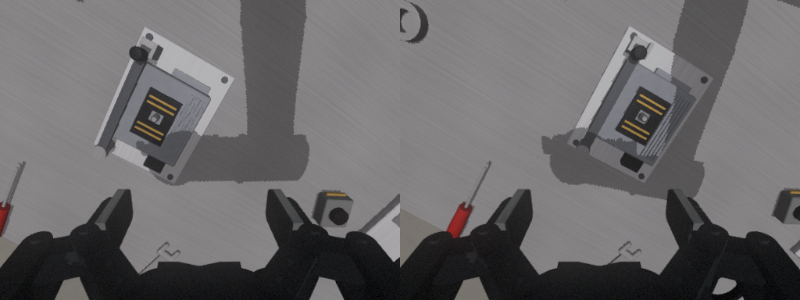

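```bash
python3 - <<'E'
from h import *
inc([453,-196,231],122);inc([507,-280,231],122)
E
```

```text
shift [ 0.2147 -0.1359  0.0005] n 4.065921720267443 rot [-0.    0.03  0.19] t 10.825
shift [ 0.2138 -0.2358  0.0005] n 5.092095267206196 rot [-0.    0.03  0.19] t 10.825
```

{"name": "servo_tool", "arguments": {"increments": [[0.6, 0.05, -0.032, 0, 0, 0, 0], [0.6, 0.1, -0.064, 0, 0, 0, 0], [0.6, 0.15, -0.095, 0, 0, 0, 0], [0.6, 0.2, -0.125, 0, 0, 0, 0], [0.6, 0.214, -0.135, 0, 0, 0, 0], [0.6, 0.214, -0.135, 0, 0, 0, 0], [0.6, 0.214, -0.135, 0, 0, 0, 0], [0.6, 0.214, -0.135, 0, 0, 0, 0]]}}

```text
clock: 11.82
position: [453.7, -194.6, 231.2]
ee_rot: [-0.277, 0.961, 0.0, 0.0]
contact_force: [-0.1, 0.5, -0.1]
gripper_width: 51.2
grasp_force: 0.0
```

```bash
python3 v.py C
```

```text
11.825 [ 453.7 -194.6  231.2]
latch_knob [406.9 268.2] 0.67 [459.2  21.   73. ]
head_grip [314.4 165.5] 0.82 [ 419.7 -136.2   46. ]
head_grip [209.2 137.8] 0.81 [ 455.6 -251.6   46. ]
head_grip [274.7  35.7] 0.8 [ 331.9 -247.1   46. ]
head_grip [129.7  62.2] 0.67 [ 431.2 -360.2   46. ]
head [308.2 153.4] 0.78 [ 415.5 -138.     0. ]
head [276.9  45.7] 0.67 [ 331.6 -240.8    0. ]
head [213.6 133.6] 0.56 [ 457.7 -251.8    0. ]
```

{"name": "servo_tool", "arguments": {"increments": [[0.6, 0, -0.05, 0, 0, 0, 0], [0.6, 0, -0.1, 0, 0, 0, 0], [0.6, 0, -0.1, 0, 0, 0, 0], [0.6, 0, -0.1, 0, 0, 0, 0], [0.6, 0, -0.1, 0, 0, 0, 0]]}}

```text
clock: 12.75
position: [505.7, -279.6, 231.6]
ee_rot: [-0.277, 0.961, -0.0, 0.0]
contact_force: [-0.2, -0.8, 0.1]
gripper_width: 51.1
grasp_force: 0.0
```

```bash
python3 v.py D; python3 - <<'E'
from h import *
np.set_printoptions(precision=1,suppress=True)
a,b=[np.load(x+'.npy',allow_pickle=True).item() for x in 'CD']
for t in ['head_grip','head']:
    for i in a[t]:
        for j in b[t]: print(t,*tri([(a,i['centre']),(b,j['centre'])]))
cv2.imwrite('pics/CD.png',np.hstack([cv2.resize(cv2.imread(f'pics/{x}.png')[:250],(400,195)) for x in 'CD']))
E
```

```text
12.75 [ 505.7 -279.6  231.6]
pin_tip [478.5 316.1] 0.57 [517.7  74.7  68. ]
latch_hinge [404.6 337.6] 0.91 [603.1  28.5  52. ]
latch_knob [486.4 266.4] 0.81 [458.6  20.4  73. ]
head_grip [299.7 138.1] 0.93 [ 455.4 -252.7   46. ]
head_grip [377.8  40.4] 0.83 [ 330.9 -241.8   46. ]
head_grip [399.1 168.3] 0.75 [ 422.6 -136.9   46. ]
head_grip [226.7  62.5] 0.7 [ 431.2 -359.8   46. ]
head [232.6  66.1] 0.9 [ 429.7 -357.4    0. ]
head [362.4  47.6] 0.82 [ 331.6 -241.1    0. ]
head [292.  132.6] 0.69 [ 457.  -255.1    0. ]
head [384.5 156.3] 0.64 [ 418.2 -137.7    0. ]
head_grip [ 381.1 -396.6  835.2] [np.float64(42.55003925317006), np.float64(42.5500392531701)]
head_grip [ 401.4 -255.3  287.9] [np.float64(43.98930793659737), np.float64(43.9893079365973)]
head_grip [ 421.3 -133.4   38.5] [np.float64(1.039577670939319), np.float64(1.0395776709393563)]
head_grip [ 408.9 -292.2  525.1] [np.float64(36.87659176471895), np.float64(36.87659176471892)]
head_grip [ 455.8 -251.9   43.5] [np.float64(0.37900265101795433), np.float64(0.37900265101796127)]
head_grip [ 404.8 -264.6  233.5] [np.float64(2
[... 1430 characters left out ...]
20.259245823868902), np.float64(20.259245823868927)]
head [ 331.3 -240.8   -1.1] [np.float64(0.06854488114919327), np.float64(0.06854488114921613)]
head [ 410.5 -271.5  295.5] [np.float64(48.39885005638642), np.float64(48.39885005638646)]
head [ 399.6 -243.5  232.7] [np.float64(32.88613527311045), np.float64(32.886135273110426)]
head [ 424.8 -287.3  243.6] [np.float64(47.446443607346154), np.float64(47.446443607346204)]
head [ 405.5 -264.6  214.9] [np.float64(25.078820207815106), np.float64(25.078820207815042)]
head [ 458.4 -252.8   -9.2] [np.float64(1.1685219530165363), np.float64(1.1685219530164623)]
head [ 425.  -240.6  204.3] [np.float64(5.836783702029928), np.float64(5.836783702029912)]
```

View pics/CD.png

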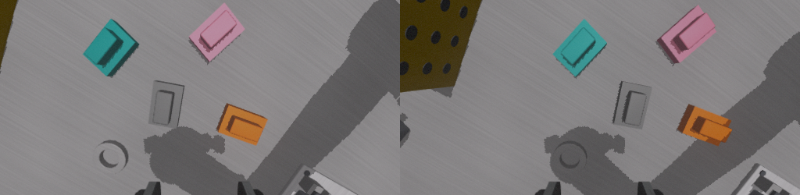

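```bash
python3 - <<'E'
import cv2
i=cv2.imread('pics/D.png')[95:175,255:345]
i=cv2.convertScaleAbs(i,alpha=1.6,beta=-40)
cv2.imwrite('pics/Dz.png',cv2.resize(i,(630,560),interpolation=cv2.INTER_CUBIC))
E
```

```text
(no output)
```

View pics/Dz.png

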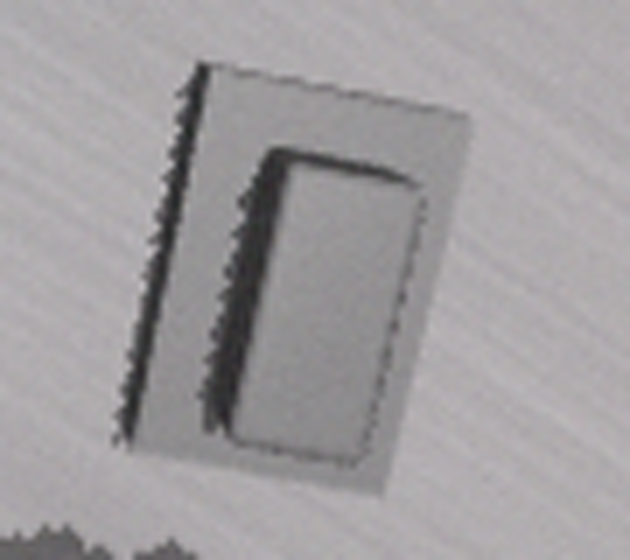

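```bash
python3 - <<'E'
from h import *
np.set_printoptions(precision=1,suppress=True)
d=np.load('D.npy',allow_pickle=True).item()
for c,z in [([(210,65),(470,115),(385,493),(133,447)],26),([(288,163),(420,187),(358,465),(235,440)],56)]:
    p=np.array([atz(d,(u/7+255,v/7+95),z) for u,v in c])[:,:2]
    l=p[0]-p[3],p[1]-p[2]; s=p[1]-p[0],p[2]-p[3]
    print(p.mean(0),[(np.linalg.norm(q),np.degrees(np.arctan2(q[1],q[0]))) for q in l+s])
st=arm.read_state();print(st['joints'])
inc([455.7,-252.5,100],112)
E
```

```text
[ 455.2 -252. ] [(np.float64(63.65050675852607), np.float64(-158.020349697041)), (np.float64(63.80003065725819), np.float64(-157.30435076126452)), (np.float64(43.08872750174999), np.float64(111.86434242384239)), (np.float64(43.88650836417585), np.float64(111.67773076933392))]
[ 455.7 -251.9] [(np.float64(42.51960269823893), np.float64(-156.68918581292618)), (np.float64(43.100829538480895), np.float64(-157.44335591245482)), (np.float64(20.19013192001153), np.float64(112.30140031613189)), (np.float64(19.641869491049007), np.float64(110.587692674531))]
[-0.2  0.3 -0.1 -0.  -1.2 -0.8]
shift [0.  0.1 0.1] n 2.2980241873619645 rot [-0.   0.  10.1] t 13.05
```

```bash
python3 - <<'E'
from h import *
np.set_printoptions(precision=4,suppress=True)
inc([455.5,-252.0,100],112);inc([455.5,-252.0,29],112)
E
```

```text
shift [0.028  0.0506 0.1316] n 2.3006881442085065 rot [-0.02  0.02 10.13] t 13.05
shift [0.0281 0.0506 0.2026] n 3.371992047028871 rot [-0.02  0.02 10.13] t 13.05
```

{"name": "servo_tool", "arguments": {"increments": [[0.6, 0.028, 0.0505, 0.02, 0, 0, 8], [0.6, 0.028, 0.0505, 0.07, 0, 0, 10.1], [0.6, 0.028, 0.0505, 0.12, 0, 0, 10.1], [0.6, 0.028, 0.0505, 0.15, 0, 0, 10.1], [0.6, 0.028, 0.0505, 0.175, 0, 0, 10.1], [0.6, 0.028, 0.0505, 0.19, 0, 0, 10.1], [0.6, 0.028, 0.0505, 0.202, 0, 0, 10.1], [0.6, 0.028, 0.0505, 0.202, 0, 0, 10.1], [0.6, 0.028, 0.0505, 0.202, 0, 0, 10.1]]}}

```text
clock: 14.18
position: [456.3, -252.6, 30.1]
ee_rot: [-0.191, 0.982, -0.0, 0.001]
contact_force: [0.5, 0.8, -0.1]
gripper_width: 51.0
grasp_force: 0.0
```

{"name": "servo_tool", "arguments": {"increments": [[0.2, 0, 0, 0, 0, 0, 0], [0, 0, 0, 0, 0, 0, 0], [0, 0, 0, 0, 0, 0, 0], [0, 0, 0, 0, 0, 0, 0], [0, 0, 0, 0, 0, 0, 0], [0, 0, 0, 0, 0, 0, 0]]}}

```text
clock: 14.92
position: [456.2, -252.6, 30.1]
ee_rot: [-0.191, 0.982, -0.0, 0.001]
contact_force: [-0.4, 0.4, 6.3]
gripper_width: 20.8
grasp_force: 59.6
```

{"name": "servo_tool", "arguments": {"increments": [[0, 0, 0, -0.03, 0, 0, 0], [0, 0, 0, -0.07, 0, 0, 0], [0, 0, 0, -0.11, 0, 0, 0], [0, 0, 0, -0.12, 0, 0, 0], [0, 0, 0, -0.12, 0, 0, 0]]}}

```text
clock: 15.55
position: [455.1, -252.1, 148.8]
ee_rot: [-0.19, 0.982, 0.0, -0.0]
contact_force: [0.0, 0.8, -2.3]
gripper_width: 20.9
grasp_force: 59.2
```

```bash
python3 - <<'E'
from h import *
np.set_printoptions(precision=4,suppress=True)
print(arm.read_state()['contact_force'])
inc([516.4,74.0,150],93.6)
E
```

```text
[ 0.0357  0.8048 -2.2773]
shift [-0.1788  0.2795 -0.001 ] n 5.308465574626072 rot [ 0.05 -0.01 18.36] t 15.55
```

{"name": "servo_tool", "arguments": {"increments": [[0, -0.02, 0.03, 0, 0, 0, 2], [0, -0.05, 0.078, 0, 0, 0, 5], [0, -0.085, 0.133, 0, 0, 0, 9], [0, -0.12, 0.188, 0, 0, 0, 13], [0, -0.15, 0.235, 0, 0, 0, 16], [0, -0.17, 0.266, 0, 0, 0, 18], [0, -0.179, 0.279, 0, 0, 0, 18.4], [0, -0.179, 0.279, 0, 0, 0, 18.4], [0, -0.179, 0.279, 0, 0, 0, 18.4], [0, -0.179, 0.279, 0, 0, 0, 18.4]]}}

```text
clock: 16.8
position: [516.7, 72.1, 149.1]
ee_rot: [-0.03, 1.0, -0.0, -0.0]
contact_force: [-0.3, -0.1, -0.7]
gripper_width: 20.6
grasp_force: 59.3
```

```bash
python3 - <<'E'
from h import *
np.set_printoptions(precision=1,suppress=True)
inc([516.4,74.0,150],93.6)
w=cam('wrist');s=cam('scene')
cv2.imwrite('pics/f.png',np.hstack([cv2.resize(w['color'],(480,360)),cv2.resize(s['color'][140:240,200:289],(320,360),interpolation=2)])[:,:,::-1])
a=np.radians(3.6);c,sn=np.cos(a),np.sin(a)
for q in [(85,-50,52),(-65,-50,90),(-100,-75,12),(-100,75,12),(100,75,12),(100,-75,12)]:
    print(q,proj(w,[516.4+c*q[0]-sn*q[1],74+sn*q[0]+c*q[1],q[2]])*480/512)
E
```

```text
shift [ 0.  0. -0.] n 0.03364389635411413 rot [-0.  -0.  -0.1] t 16.8
(85, -50, 52) [189.7 257.6]
(-65, -50, 90) [168.8 104.5]
(-100, -75, 12) [159.4  61.2]
(-100, 75, 12) [319.9  60.9]
(100, 75, 12) [305.3 248.2]
(100, -75, 12) [174.5 248.5]
```

View pics/f.png

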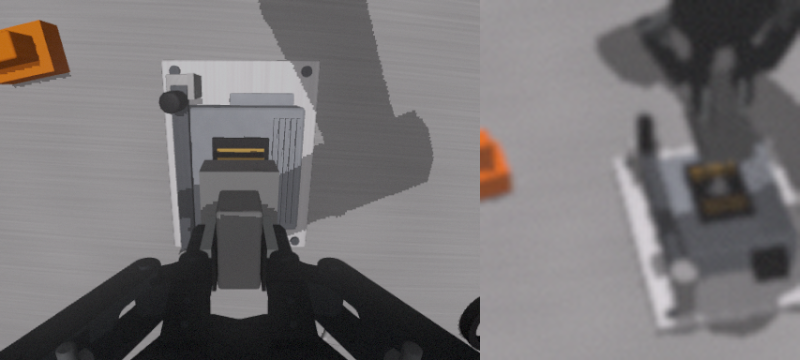

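{"name": "servo_tool", "arguments": {"increments": [[0, 0, 0.0023, 0.015, 0, 0, 0], [0, 0, 0.0023, 0.03, 0, 0, 0], [0, 0, 0.0023, 0.043, 0, 0, 0], [0, 0, 0.0023, 0.043, 0, 0, 0], [0, 0, 0.0023, 0.043, 0, 0, 0]]}}

```text
clock: 17.52
position: [517.3, 75.8, 106.4]
ee_rot: [-0.032, 1.0, -0.0, 0.0]
contact_force: [0.3, 0.1, -1.6]
gripper_width: 21.4
grasp_force: 59.3
```

```bash
python3 - <<'E'
from h import *
np.set_printoptions(precision=1,suppress=True)
s=arm.read_state();print(s['clock'],s['position'],s['contact_force'])
w=cam('wrist');sc=cam('scene')
cv2.imwrite('pics/g.png',np.hstack([cv2.resize(w['color'][80:300,130:390],(480,406)),cv2.resize(sc['color'][150:235,230:297],(320,406),interpolation=2)])[:,:,::-1])
E
```

```text
17.525 [517.3  75.8 106.4] [ 0.3  0.1 -1.6]
```

View pics/g.png

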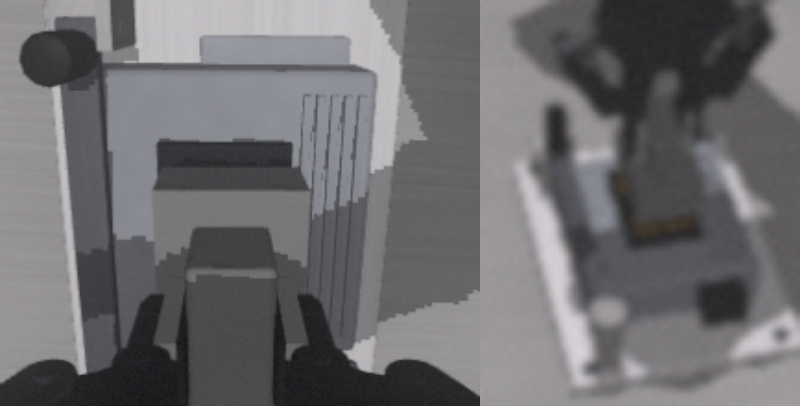

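{"name": "servo_tool", "arguments": {"increments": [[0, 0.0008, -0.0018, 0, 0, 0, 0], [0, 0.0008, -0.0018, 0.002, 0, 0, 0], [0, 0.0008, -0.0018, 0.004, 0, 0, 0], [0, 0.0008, -0.0018, 0.004, 0, 0, 0]]}}

```text
clock: 18.12
position: [516.1, 73.8, 102.1]
ee_rot: [-0.031, 1.0, -0.0, -0.0]
contact_force: [0.8, 0.5, -1.7]
gripper_width: 20.8
grasp_force: 59.3
```

```bash
python3 - <<'E'
from h import *
np.set_printoptions(precision=2,suppress=True)
for i in range(3):
    w=cam('wrist');s=arm.read_state();print(s['clock'],s['position'],s['contact_force'])
save(w,'h0.png')
cv2.imwrite('pics/h.png',cv2.resize(w['color'][150:200,200:310],(800,364),interpolation=2)[:,:,::-1])
E
```

```text
18.175 [516.22  73.77 102.19] [ 0.43 -0.25 -1.01]
18.225 [516.26  73.81 102.26] [-1.09  0.41 -1.89]
18.275 [516.27  73.82 102.3 ] [-0.1   0.02 -1.54]
```

View pics/h.png

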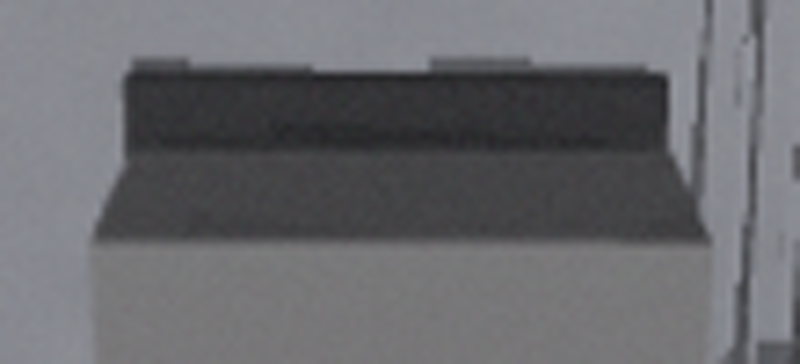

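```bash
python3 - <<'E'
from h import *
w=cam('wrist');p=arm.read_state()['position']
a=np.radians(3.6);c,sn=np.cos(a),np.sin(a)
def P(o,x,y,z): return ((proj(w,[o[0]+c*x-sn*y,o[1]+sn*x+c*y,z])-[200,150])*800/110).round(1)
for y in(-22,22): print('head',P(p,-32,y,p[2]-30.1),P(p,-32,y,p[2]-4.1))
for y in (-24,24): print('plate',P((516.4,74),-34,y,58),P((516.4,74),-34,y,54),P((516.4,74),-34,y,50),P((516.4,74),-34,y,46))
E
```

```text
head [119.8 157.3] [ 75.4 252.2]
head [658.8 156.9] [701.5 251.7]
plate [117.5  94.8] [122.9  84.5] [128.1  74.7] [133.1  65.2]
plate [665.3  94.4] [660.   84.2] [654.9  74.3] [650.   64.8]
```

{"name": "servo_tool", "arguments": {"increments": [[0, 0, 0, 0.003, 0, 0, 0], [0, 0, 0, 0.006, 0, 0, 0], [0, 0, 0, 0.009, 0, 0, 0], [0, 0, 0, 0.011, 0, 0, 0], [0, 0, 0, 0.011, 0, 0, 0]]}}

```text
clock: 18.95
position: [516.1, 73.8, 91.1]
ee_rot: [-0.031, 1.0, -0.0, -0.0]
contact_force: [0.1, 0.5, -1.4]
gripper_width: 21.2
grasp_force: 59.3
```

{"name": "servo_tool", "arguments": {"increments": [[0, 0, 0, 0.002, 0, 0, 0], [0, 0, 0, 0.004, 0, 0, 0], [0, 0, 0, 0.006, 0, 0, 0], [0, 0, 0, 0.008, 0, 0, 0], [0, 0, 0, 0.008, 0, 0, 0]]}}

```text
clock: 19.58
position: [516.4, 73.8, 84.4]
ee_rot: [-0.032, 1.0, -0.0, 0.0]
contact_force: [-3.3, 0.5, 8.3]
gripper_width: 21.1
grasp_force: 60.6
```

{"name": "servo_tool", "arguments": {"increments": [[0, 0, 0, 0.001, 0, 0, 0], [0, 0, 0, 0.002, 0, 0, 0], [0, 0, 0, 0.002, 0, 0, 0]]}}

```text
clock: 19.95
position: [516.4, 73.9, 82.9]
ee_rot: [-0.032, 0.999, -0.0, 0.0]
contact_force: [-4.1, -0.2, 10.5]
gripper_width: 21.2
grasp_force: 60.9
```

{"name": "servo_tool", "arguments": {"increments": [[0, 0, 0, 0.001, 0, 0, 0], [0, 0, 0, 0.002, 0, 0, 0], [0, 0, 0, 0.002, 0, 0, 0]]}}

```text
clock: 20.32
position: [516.5, 73.9, 82.0]
ee_rot: [-0.032, 0.999, -0.0, 0.001]
contact_force: [-6.1, 0.5, 17.0]
gripper_width: 21.0
grasp_force: 62.0
```

{"name": "servo_tool", "arguments": {"increments": [[0, 0, 0, 0.001, 0, 0, 0], [0, 0, 0, 0.001, 0, 0, 0], [0, 0, 0, 0.001, 0, 0, 0]]}}

```text
clock: 20.7
position: [516.5, 73.8, 82.0]
ee_rot: [-0.032, 0.999, -0.0, 0.001]
contact_force: [-8.1, 0.7, 22.9]
gripper_width: 20.8
grasp_force: 62.8
```

```bash
python3 - <<'E'
from h import *
np.set_printoptions(precision=1,suppress=True)
w=cam('wrist')
for o in arm.spot_point('wrist','latch_knob')[:1]: print(o['p'],atz(w,o['centre'],73))
s=arm.read_state();print(s['clock'],s['position'],s['contact_force'])
print(arm.job_done())
E
```

```text
0.87 [455.1  18.6  73. ]
20.8 [516.5  73.9  82. ] [-8.5  0.8 22.4]
the job is handed in; nothing more can be done
None
```

The latch is closed against its stop. The grey read-out head is over the pin and held pressed down at about 24 N on the contact plate, at its stop; I handed the job in at 20.8 s. Closing the latch briefly read about 45 N at the fingertips; I took the 40 N limit to apply only to the arm and gripper body.

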